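Seat the lens carrier on three points and clamp it with the slide

TASK

Stand the lens carrier upright in the three-point nest at the near end of the slide fixture, square to the pads, and let go of it. Then slide the moving nozzle holder along its rail by the wing knob until its sprung nose holds the carrier against all three ball pads with about 6 N, so that it cannot rock; the nose must never press with more than 12 N. Let go of the knob, and leave the other things on the plate where they are.

Things in the scene. Friction and masses are not known exactly. Their poses are not given: they have to be found in the camera images.
- lens_mid (a point): Lens carrier: upright aluminium slab 28 mm thick (x), 54 wide (y), 72 tall (z), about 0.24 kg, loose, standing on the plate at the start; a round lens in a dark bezel (39 mm across, 5 mm proud) in the upper part of both broad faces; either face may meet the pads. This point: the slab's centre, 36 mm above its underside. Grip it across its 54 mm width, from above; in the nest both narrow sides stay free.
- fixture: Slide fixture, fixed on the test plate: dark steel base 300 mm long (x), 110 wide (y), 12 thick. Origin: centre of the base's underside. At its -x end (near the robot) the nest: an upright plate 70 mm wide, its top 62 mm above the underside, with three ball pads pointing to +x; before them a polished slippery floor 18 mm above the underside, 62 mm (x) by 72 mm. The rail runs from there to +x.
- nest (a point): Where the centre of the carrier's underside belongs when seated: on the nest floor, on the centre line, 14 mm to +x of the pad tips. Axes as the fixture's: the carrier's 28 mm thickness lies along x, its width along y. Standing it down up to about 8 mm too far in +x is fine: the floor is slippery and the nose pushes it home.
- pad_left: Ball pad, 12 mm ball; origin at its tip, where the carrier bears: 20 mm to +y of the centre line, 30 mm above the nest floor. The tips of all three pads lie in one upright plane facing the fixture's +x.
- pad_right: Ball pad as pad_left, 20 mm to -y, 30 mm above the nest floor.
- pad_low: Ball pad as pad_left, on the centre line, 8 mm above the nest floor.
- carriage: Moving nozzle holder: aluminium block 60 mm long, 58 wide, its top 56 mm above the fixture's underside. Slides along the fixture's x only; pushing to -x (125 mm of travel) brings it to the nest. Origin in its middle, level with the fixture's underside. The brake on the rail is already set: it drags with a steady 10 N either way and the block stays where it is left, also against the nose's spring.
- nose_root (a point): Centre of the block's -x face, 18 mm above nest floor, from which the round brass-tipped nose points to the nest. How far it stands out (28 to 48 mm) was left by the last job, is not measured and must be felt. The tip is sprung: 2 N per mm from first touch, over 9 mm, then solid. Push on the block: about 10 N when free, rising 2 N per mm once the carrier bears on the pads (sliding the carrier: under 1 N).
- knob (a point): Centre of the black wing knob on the nozzle holder: an upright wing 30 mm long (fixture x), 12 thick (fixture y), 26 tall, its lower edge 14 mm above the block's top. Grip it across its 12 mm, from above. It is fixed to the block and does not turn.
- injector: Bystander: black injector body lying on the plate, 150 mm long, 30 mm thick; origin under its middle.
- connector: Bystander: brass quick connector lying on the plate, 50 mm long, 23 mm thick; origin under its middle.
- shield: Bystander: clear acrylic block 30 x 90 x 60 mm tall; origin under its middle.
- adapter_box: Bystander: steel box with latch on top, 80 x 110 x 70 mm tall; origin under its middle.
- nozzle: Bystander: small steel nozzle standing upright, 22 mm across, 46 mm tall; origin under its middle.
- wrench: Bystander: steel wrench lying on the plate, 160 mm long; origin under its middle.
Mind the look-alikes: they are no part of the job. What is shaped like the part that bears lens_mid but yellow is not meant.

How it is judged:
On the way:
1. the carrier stands upright in the nest, let go (x of lens_mid in the frame of nest between -0.005 and 0.014 m and y of lens_mid in the frame of nest between -0.008 and 0.008 m and z of lens_mid in the frame of nest below 0.04 m and angle between lens_mid's own z axis and vertical below 0.1 rad and contact force between the fingers and lens below 0.1 N), for 0.2 s.
At the end, for the whole second after the job is handed in: The carrier stands upright on the nest floor (within 0.04 rad), square to the pads (within 0.05 rad) and within 8 mm of the nest's centre line; each of the three pads bears on it with at least 0.3 N, the nozzle holder's nose presses it with 4 to 8.5 N, and all is at rest (contact force between each of pad_left, pad_right, pad_low and lens above 0.3 N and contact force between carriage and lens between 4 and 8.5 N and angle between lens_mid's own z axis and vertical below 0.04 rad and angle between the x axis of lens_mid and the x axis of nest, either way round below 0.05 rad and y of lens_mid in the frame of nest between -0.008 and 0.008 m and z of lens_mid in the frame of nest below 0.04 m and linear speed of each of lens, carriage below 0.005 m/s); the robot touches nothing.
It fails at once if the nose presses the carrier with more than 12 N (contact force between carriage and lens above 12 N).
It fails at once if a bystander is moved more than 20 mm (distance of any of injector, connector, shield, adapter_box, nozzle, wrench from where it was at the start of the episode above 0.02 m).
It also fails if it takes over 61 s, if anything falls off the work surface, if the arm or the gripper's body presses on something with over 40 N, if the wrist force passes 120 N, or if a joint passes its speed limit or range.

ROBOT

A 6-joint arm with a two-finger parallel gripper is mounted at the origin on the work surface. World frame = base frame: x ahead of the robot, y to its left, z up, the work surface at z = 0. Lengths are in m, angles in rad, forces in N, time in s.
With the tool pointing down it reaches from about 0.3 to 0.875 m from the base axis. Payload 6.4 kg.
Tool frame: the origin (TCP) lies at the very end of the fingers, on their centre line; the grasp point (between the pads) lies 19 mm behind it; z points along the fingers, y is the direction in which the jaws open and shut (so a half turn about z gives the same grasp; the last joint's range is limited). The gripper opens to 88 mm and grips with 3 to 60 N. Pads are 18 mm wide; open, the fingers measure 123 mm over their backs; the gripper's body (75 mm by 187 mm) begins 45 mm behind the grasp point.
Start: joints at [1.127, 0.181, 1.607, -0, 1.354, -0.206], TCP at [0.135, 0.559, 0.202] pointing down, gripper open.
Joint ranges: [-2.99, 2.99], [-0.89, 2.07], [0.3, 2.58], [-1.14, 4.28], [0, 2.63], [-3.12, 3.12]. Speed limits (rad/s): [2.57, 2.57, 3.01, 3.14, 3.14, 3.14].

INTERFACE

Orientations are given as [roll, pitch, yaw] about the fixed x, y, z axes, in that order (R = Rz(yaw) Ry(pitch) Rx(roll)).
In Python, from cell import env, fingers, kinematics, viewer gives the robot as it stands. Calls block until the motion is done:
- env.move_pose(position, orientation): joint-space move of the TCP to a pose.
- env.line_to(position, orientation=None, max_speed=0.15, threshold=None): straight line of the TCP; orientation=None keeps the orientation; max_speed is the mean speed in m/s. With threshold (N) it stops when the force on the tool has changed by that much, and returns True; else False.
- env.movej(angles): joint-space move.
- fingers.let_go() and fingers.gripper_close(squeeze=None): open the fingers fully, or close them until they stop; squeeze is the grip in N (None keeps the last).
- env.wait(seconds).
- kinematics.inverse_kinematics(position, orientation): joint angles nearest the present ones, or None.
- env.read_state(): the state.
- viewer.grab_frame(name): name is "scene" or "top" or "wrist"; returns a dict with "color" (420x560x3 uint8, red, green, blue), "fx", "fy", "cx", "cy" (pixels), "k1" (the pictures are not rectified: a ray, as slopes to the right and down, at radius r is drawn at 1 + k1 r^2 times it, then the intrinsics apply), "rvec" (rotation vector, rad) and "tvec" (3), from world to camera coordinates, as OpenCV has them. Camera axes: x right, y down, z forward; pixel columns grow to the right and rows downward; lengths in m; the calibration is good to about 2 mm. A picture is of the moment at which its call begins. There is no depth.
A pose or a line that the arm cannot do raises env.PlanningError and nothing moves.
- env.finish_job(): hands the job in, once; it reports no verdict.
The state is a dict: "time_s": time; "joints": joint angles; "joint_velocities": joint speeds; "joint_efforts": joint torques, N m; "position": TCP position; "ee_rot": TCP orientation; "contact_force": force on the tool from outside, world axes, zero at the start; "ft_torque": the same for the moment, N m; "finger_gap": finger opening in m.
Only numpy, scipy, OpenCV 4.12 (cv2) and the standard library are available. Lean on these libraries where they do the work, as an engineer would, in place of code of your own. Each camera call takes 0.05 s, during which the arm holds its last target. There are 200 camera calls.

## Working session

There is one attempt and no reset: what is moved stays moved. The work goes in short steps, each a Python script; the robot and the scene stay as the last script left them, time stands still between calls to the robot, and variables do not carry over. Pictures are saved under pics/ and viewed, about 8 in all and at most 12, crops included, and the job is handed in when it is done.

```bash
ls; mkdir -p pics
cat > h.py <<'E'
import numpy as np, cv2
from cell import env, fingers, kinematics, viewer
def grab(n,name=None):
    f=viewer.grab_frame(n)
    if name: cv2.imwrite('pics/'+name+'.png',cv2.cvtColor(f['color'],cv2.COLOR_RGB2BGR))
    return f
def cam(f):
    R,_=cv2.Rodrigues(np.array(f['rvec'],float)); t=np.array(f['tvec'],float)
    return R,t,-R.T@t
def ray(f,uv):
    R,t,c=cam(f); d=np.array([(uv[0]-f['cx'])/f['fx'],(uv[1]-f['cy'])/f['fy']])
    s=d.copy()
    for _ in range(20): s=d/(1+f['k1']*(s@s))
    return c,R.T@np.array([s[0],s[1],1])
def onz(f,uv,z):
    c,d=ray(f,uv); return c+d*(z-c[2])/d[2]
def proj(f,p):
    R,t,c=cam(f); q=R@np.array(p)+t; s=q[:2]/q[2]; s=s*(1+f['k1']*(s@s))
    return np.array([s[0]*f['fx']+f['cx'],s[1]*f['fy']+f['cy']])
E
python3 - <<'E'
from h import *
a=grab('top','top0');b=grab('scene','scene0')
for f in (a,b): print(f['fx'],f['k1'],cam(f)[2])
print(env.read_state())
E
```

```text
pics
418.1486925831387 -0.10478926597058133 [ 0.29611102 -0.00266675  1.35811104]
407.2239182947435 0.03247198913422284 [ 1.16301534 -0.27565572  0.7169223 ]
{'time_s': 0.1, 'joints': array([ 1.12673625e+00,  1.81477189e-01,  1.60789079e+00, -2.59198869e-05,
        1.35381468e+00, -2.06301405e-01]), 'joint_velocities': array([ 0.00054676, -0.00179851, -0.00385245,  0.00084829,  0.00031734,
        0.00060063]), 'joint_efforts': array([-3.72284160e-05, -4.34821451e+01, -3.42692327e+01,  7.03639467e-02,
        3.39489395e-02, -4.84230588e-05]), 'position': array([0.13518198, 0.5583271 , 0.20090274]), 'ee_rot': array([-3.14003118e+00, -3.00932203e-04,  2.90383935e+00]), 'contact_force': array([-0.15114659, -0.22010891, -0.28490528]), 'ft_torque': array([-0.01736641, -0.02609417,  0.04356234]), 'finger_gap': 0.08844242752114823}
```

View pics/top0.png

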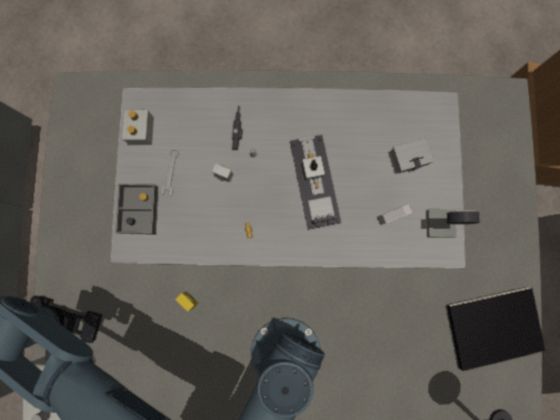

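View pics/scene0.png

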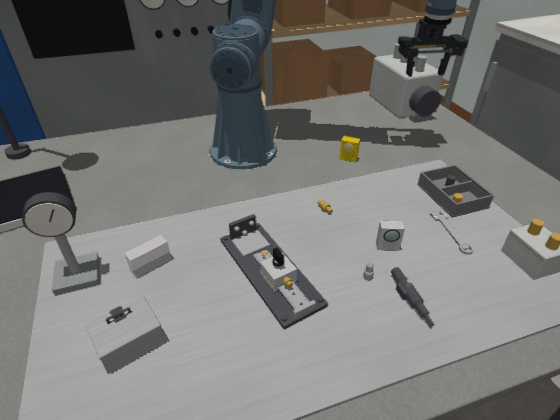

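Top view, image up = +x, left = +y. The possible carriers are the grey slab at top (222,172) / scene (390,236) and the yellow one at top (186,301) / scene (350,148). Only the grey one is aluminium, so that is the one meant. The fixture runs from the nest end at (321,212) to the far end at (308,140) in the top view. I'll enlarge both to confirm.

```bash
python3 - <<'E'
import cv2, numpy as np
t=cv2.imread('pics/top0.png');s=cv2.imread('pics/scene0.png')
r=lambda im,x,y,w,h,k: cv2.resize(im[y:y+h,x:x+w],None,fx=k,fy=k,interpolation=cv2.INTER_CUBIC)
A=r(t,285,130,66,100,6)   #396x600
B=r(t,200,150,50,50,6)  #300
C=r(s,365,210,50,50,6)
out=np.zeros((600,800,3),np.uint8); out[:,:396]=A; out[:300,400:700]=B; out[300:,400:700]=C
cv2.imwrite('pics/crop1.png',out)
E
python3 - <<'E'
from h import *
f=grab('top');h=grab('scene')
for uv in [(222,172),(321,212),(314,182),(308,140)]: print(uv,onz(f,uv,0.0).round(3))
for uv in [(390,248),(277,270)]: print(uv,onz(h,uv,0.0).round(3))
E
```

```text
(222, 172) [0.581 0.218 0.   ]
(321, 212) [ 0.452 -0.111  0.   ]
(314, 182) [ 0.551 -0.087  0.   ]
(308, 140) [ 0.694 -0.066  0.   ]
(390, 248) [0.569 0.222 0.   ]
(277, 270) [ 0.546 -0.067 -0.   ]
```

View pics/crop1.png

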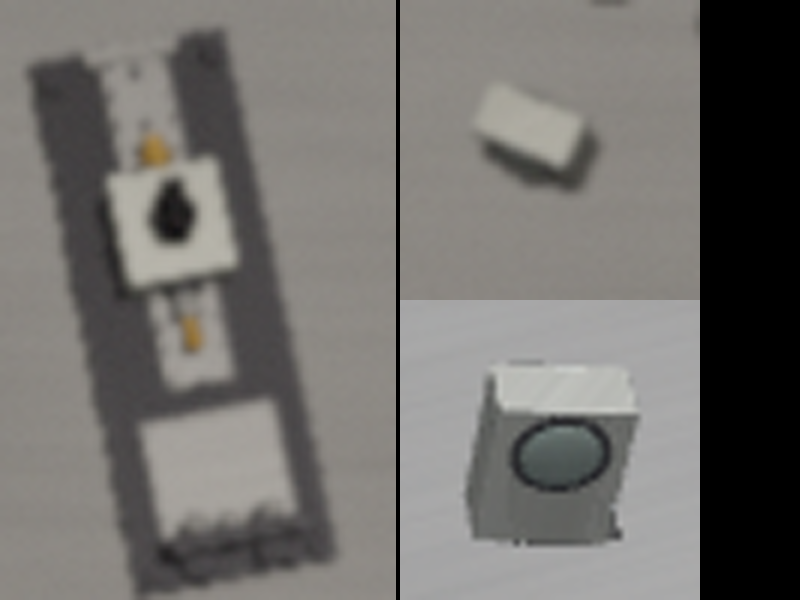

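Both views confirm it: the grey slab has a round lens in a dark bezel and stands upright. The base corners and the carrier's top corners can be read from the crop. Next I'll compute poses and take close wrist looks.

Run:
```python
from h import *
f=grab('top')
C=lambda P,x0,ox,oy:[((u-x0)/6+ox,v/6+oy) for u,v in P]
F=np.array([onz(f,p,.012)[:2] for p in C([(32,68),(225,32),(335,555),(138,595)],0,285,130)])
L=np.array([onz(f,p,.072)[:2] for p in C([(497,83),(585,120),(570,168),(474,128)],400,200,150)])
n=np.linalg.norm
for P in (F,L): print(P.mean(0).round(4),[n(P[i]-P[i-1]).round(4) for i in range(4)])
d=(F[0]+F[1]-F[2]-F[3]); af=np.arctan2(d[1],d[0])
d=L[0]+L[1]-L[2]-L[3]; al=np.arctan2(d[1],d[0]); d2=L[0]+L[3]-L[1]-L[2];print('af',af,'al',al,np.arctan2(d2[1],d2[0])-np.pi/2)
print('nest',F.mean(0)-0.15*np.array([np.cos(af),np.sin(af)]))
c=L.mean(0)
for y in (al,al+np.pi,al-np.pi):
    try: print(y,kinematics.inverse_kinematics([*c,.28],[np.pi,0,y]))
    except Exception as e: print(e)
for y in (af,af+np.pi): print(y,kinematics.inverse_kinematics([*(F.mean(0)-0.12*np.array([np.cos(af),np.sin(af)])),.28],[np.pi,0,y]))
print(proj(f,[*F.mean(0),.012]))
```

```text
[ 0.551  -0.0907] [np.float64(0.2971), np.float64(0.109), np.float64(0.2961), np.float64(0.1085)]
[0.5696 0.2071] [np.float64(0.0268), np.float64(0.051), np.float64(0.0266), np.float64(0.0554)]
af 0.2058729318176293 al -0.34977815270415147 -0.38622071018033544
nest [ 0.40413351 -0.12140198]
-0.34977815270415147 [ 1.53194302e-01  1.96891452e-01  1.43088120e+00 -4.44089210e-16
  1.51382000e+00  2.07376878e+00]
2.791814500885642 [ 0.1531943   0.19689145  1.4308812   0.          1.51382    -1.06782387]
-3.4913708062939444 [ 0.1531943   0.19689145  1.4308812   0.          1.51382    -1.06782387]
0.2058729318176293 [-5.25622550e-01 -1.73261658e-01  1.80478086e+00 -4.44089210e-16
  1.51007345e+00  8.39300845e-01]
3.3474655854074222 [-0.52562255 -0.17326166  1.80478086  0.          1.51007345 -2.30229181]
[315.35319184 181.41833945]
```

Run:
```python
from h import *
import pickle
print(env.read_state()['time_s'])
env.move_pose([.47,-.108,.30],[np.pi,0,.206]); env.wait(.2)
f=grab('wrist','w_nest'); print(env.read_state()['time_s'])
env.move_pose([.5696,.2071,.25],[np.pi,0,-.37]); env.wait(.2)
g=grab('wrist','w_lens'); print(env.read_state()['time_s'])
pickle.dump((f,g),open('w.pkl','wb'))
print(cam(f)[2],cam(g)[2],proj(f,[.44,-.113,.018]),proj(g,[.5696,.2071,.072]))
a=cv2.imread('pics/w_nest.png');b=cv2.imread('pics/w_lens.png')
o=np.zeros((600,800,3),np.uint8);o[:600,:]=cv2.resize(a,(800,600));
cv2.imwrite('pics/w1.png',o)
cv2.imwrite('pics/w2.png',cv2.resize(b,(800,600)))
```

```text
0.25
3.1583
4.675
[ 0.55009958 -0.08966121  0.48246703] [0.64594448 0.1767642  0.43300761] [278.90825326 182.69768536] [278.204338   177.79086872]
```

View pics/w1.png

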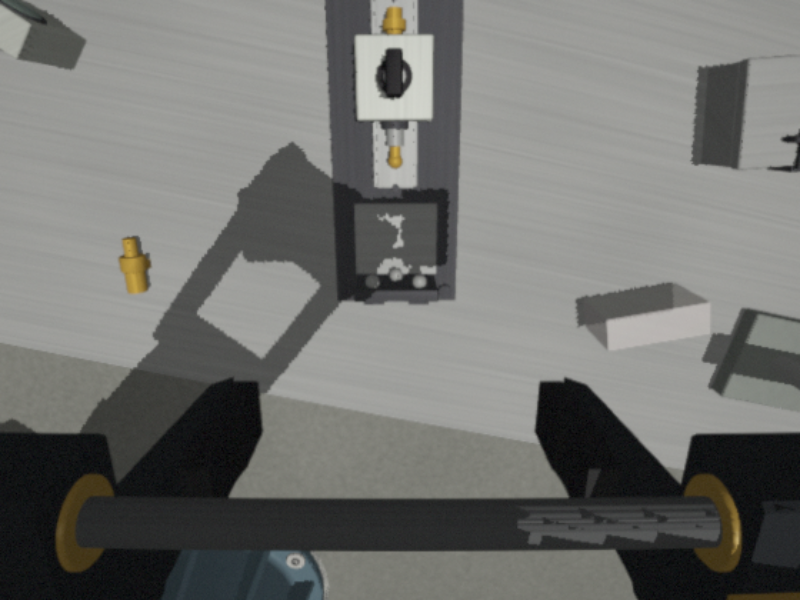

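View pics/w2.png

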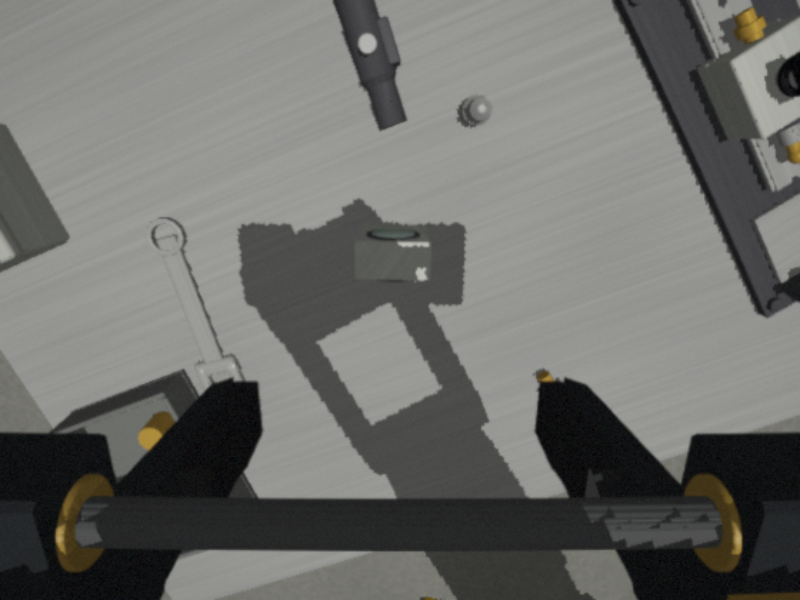

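Wrist nest view: base near corners at (338,299) and (456,299), block top from (355,35) to (436,121), pads at (372,282), (396,275) and (419,282), nose tip at (395,160), knob at (395,73). Wrist lens view: carrier top face spans (355,241) to (431,283) and is nearly square to the image.

Run:
```python
from h import *
import pickle
f,g=pickle.load(open('w.pkl','rb'))
def P(F,pts,z): return np.array([onz(F,(u*.7,v*.7),z)[:2] for u,v in pts])
n=np.linalg.norm
def ang(d): return np.arctan2(d[1],d[0])
b=P(f,[(338,299),(456,299)],.012); print('base near',b.mean(0),n(b[0]-b[1]),ang(b[0]-b[1])-np.pi/2)
e=P(f,[(328,20),(463,20),(456,299),(338,299)],.012)
print('edges',ang(e[0]-e[3]),ang(e[1]-e[2]),n(e[0]-e[1]))
c=P(f,[(355,35),(433,35),(436,121),(358,121)],.056); print('block',c.mean(0),[n(c[i]-c[i-1]).round(4) for i in range(4)],ang(c[0]+c[1]-c[2]-c[3]))
p=P(f,[(372,282),(419,282)],.048);print('pads',p,n(p[0]-p[1]),p.mean(0),ang(p[0]-p[1])-np.pi/2); print('low',P(f,[(396,275)],.026))
k=P(f,[(395,52)],.096);print('knob far',k); print('nose tip',P(f,[(395,167)],.036))
l=P(g,[(355,241),(431,241),(431,283),(355,283)],.072);print('lens',l.mean(0),[n(l[i]-l[i-1]).round(4) for i in range(4)],ang(l[0]+l[1]-l[2]-l[3]),ang(l[0]+l[3]-l[1]-l[2])-np.pi/2)
# masks: block top bright, carrier
h=cv2.cvtColor(g['color'],cv2.COLOR_RGB2HSV)
print(g['color'][182,262:272].tolist(), g['color'][182,240:252].tolist())
```

```text
base near [ 0.40198383 -0.11963288] 0.11243508220628422 0.2083284054563017
edges 0.2078579979731193 0.21747165433054794 0.11013643959199759
block [ 0.58781911 -0.07947688] [np.float64(0.0611), np.float64(0.0581), np.float64(0.0611), np.float64(0.0607)] 0.2441659124079773
pads [[ 0.42401941 -0.09285972]
 [ 0.43247643 -0.13287108]] 0.04089535668649482 [ 0.42824792 -0.1128654 ] 0.20829968725174952
low [[ 0.42864899 -0.11312903]]
knob far [[ 0.60088364 -0.07658116]]
nose tip [[ 0.52248946 -0.09261971]]
lens [0.56512413 0.2122401 ] [np.float64(0.0308), np.float64(0.0536), np.float64(0.0308), np.float64(0.055)] -0.37335894338256087 -0.37022414491673894
[[91, 92, 87], [90, 92, 86], [90, 93, 86], [87, 91, 85], [88, 91, 85], [89, 89, 85], [90, 92, 87], [91, 92, 88], [91, 93, 88], [94, 95, 91]] [[76, 76, 74], [78, 79, 77], [76, 76, 75], [78, 80, 78], [76, 78, 75], [75, 76, 74], [77, 78, 75], [75, 76, 75], [85, 84, 82], [88, 89, 83], [89, 90, 88], [88, 90, 85]]
```

Run:
```python
from h import *
import pickle
f,_=pickle.load(open('w.pkl','rb'))
t=grab('top')
N0=np.array([.402,-.1196]);a=.209;D=np.array([np.cos(a),np.sin(a)]);Y=np.array([-D[1],D[0]])
S=lambda p:((p[:2]-N0)@D,(p[:2]-N0)@Y)
print('floor far wrist',S(onz(f,(396*.7,203*.7),.018)),'top',S(onz(t,(285+210/6,130+412/6),.018)))
print('floor L/R',S(onz(f,(355*.7,230*.7),.018)),S(onz(f,(437*.7,230*.7),.018)))
print('tips top',S(onz(t,(323.3,215.8),.048)),'tips wrist',S(onz(f,(396*.7,275*.7),.048)),S(onz(f,(396*.7,268*.7),.026)))
print('top-view block',S(onz(t,(285+173/6,130+222/6),.056)), 'fix ctr',S(np.array([.551,-.0907])))
q=[np.pi,0,-.372]
env.line_to([.567,.210,.10],q,max_speed=.15)
env.line_to([.567,.210,.036],max_speed=.1)
fingers.gripper_close(25)
s=env.read_state();print(s['finger_gap'],s['contact_force'],s['time_s'])
env.line_to([.567,.210,.16],max_speed=.15)
env.wait(.1);g=grab('wrist','w_grip');pickle.dump(g,open('g.pkl','wb'))
s=env.read_state();print(s['finger_gap'],s['contact_force'],s['position'],s['time_s'])
cv2.imwrite('pics/w3.png',cv2.resize(cv2.imread('pics/w_grip.png')[130:420],None,fx=1.4,fy=1.4))
```

```text
floor far wrist (np.float64(0.09131262874959033), np.float64(0.00070285554065792)) top (np.float64(0.09218893145309592), np.float64(-0.005387154515058289))
floor L/R (np.float64(0.06723769767278787), np.float64(0.03770129168385307)) (np.float64(0.06718113082742447), np.float64(-0.0361912257177692))
tips top (np.float64(0.0329363531097298), np.float64(-0.0013894660642438158)) tips wrist (np.float64(0.033372449633909056), np.float64(0.0006929358921882673)) (np.float64(0.03397373920887017), np.float64(0.000787202019301562))
top-view block (np.float64(0.190732795275696), np.float64(-0.002810031347349251)) fix ctr (np.float64(0.15175381695508366), np.float64(-0.0026436791717176535))
0.05353513153599137 [0.66684763 0.99082256 1.50529282] 7.2833
0.05369643109202704 [-0.99299439 -0.18734872 -3.14240152] [0.56611799 0.20983044 0.1584918 ] 8.4083
```

View pics/w3.png

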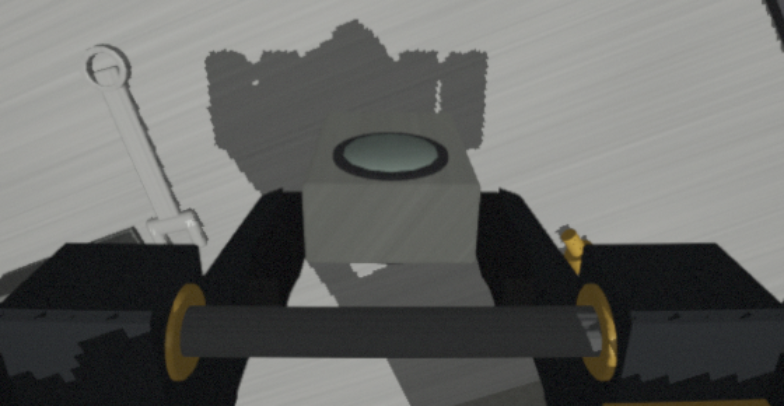

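Held at a 53.7 mm gap, top face at crop rows 184–262 and columns 303–480. I'll get the carrier's offset in the hand from that, then place it about 5 mm to +x of the pads.

Run:
```python
from h import *
import pickle
g=pickle.load(open('g.pkl','rb'))
s=env.read_state();p0=s['position'];zt=p0[2]+.0375
C=np.array([onz(g,(u/1.4,v/1.4+130),zt)[:2] for u,v in [(303,184),(480,184),(477,262),(307,262)]])
a=-.372;R=np.array([[np.cos(a),-np.sin(a)],[np.sin(a),np.cos(a)]])
off=R.T@(C.mean(0)-p0[:2]); d=C[0]+C[1]-C[2]-C[3]
print('off',off,'thick',np.linalg.norm(d)/2,'w',np.linalg.norm(C[0]-C[1]),'yaw',np.arctan2(*(C[1]-C[0])[::-1])+np.pi/2)
off=np.clip(off,-.008,.008)
N0=np.array([.402,-.1196]);b=.209;D=np.array([np.cos(b),np.sin(b)]);Y=np.array([-D[1],D[0]])
tgt=N0+D*(.0473+.005-off[0])+Y*(-.0005); q=[np.pi,0,b]
print('tgt',tgt)
env.move_pose([*tgt,.16],q)
env.line_to([*tgt,.075],max_speed=.15)
hit=env.line_to([*tgt,.040],max_speed=.03,threshold=4)
s=env.read_state();print(hit,s['position'],s['contact_force'],s['ee_rot'],s['time_s'])
```

```text
off [-0.00358733 -0.00025189] thick 0.0288224950308121 w 0.05573694968836113 yaw -0.3715295855352325
tgt [ 0.4567749  -0.10849352]
True [ 0.45643191 -0.10821278  0.05382671] [0.4940165  1.25236866 2.57924868] [-3.14077053e+00  6.24703206e-04  2.08896665e-01] 11.1333
```

Run:
```python
from h import *
import pickle
fingers.let_go(); p=env.read_state()['position']
env.line_to([p[0],p[1],.13],max_speed=.15)
q=[np.pi,0,.209]
env.move_pose([.50,-.099,.26],q); env.wait(.2)
g=grab('wrist','w_placed');s=grab('scene','s_placed');pickle.dump((g,s),open('p.pkl','wb'));print(env.read_state()['time_s'])
a=cv2.imread('pics/w_placed.png')[0:260,160:440];b=cv2.imread('pics/s_placed.png')[190:330,200:350]
a=cv2.resize(a,None,fx=1.6,fy=1.6);b=cv2.resize(b,None,fx=2.3,fy=2.3)
o=np.zeros((416,800,3),np.uint8);o[:a.shape[0],:a.shape[1]]=a;o[:b.shape[0],450:450+b.shape[1]]=b
cv2.imwrite('pics/w4.png',o)
```

```text
13.3667
```

View pics/w4.png

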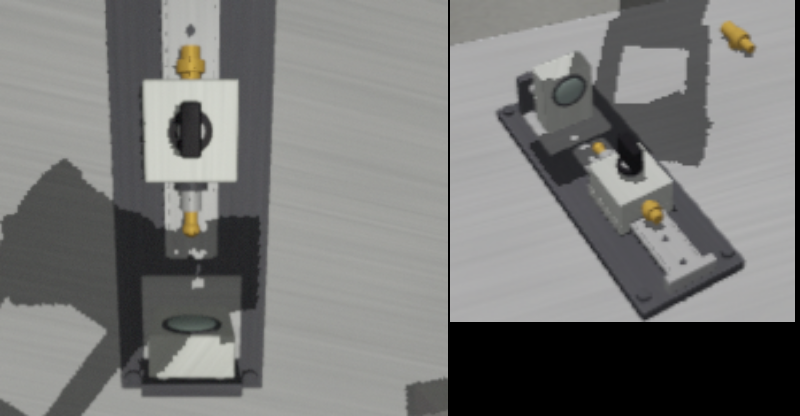

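Carrier stands upright in the nest, top face at crop (150,335)–(236,377), square to the base. Knob at (191,130), nose tip at (191,238). Next I'll compute the knob position, grip it and push while logging force.

Run:
```python
from h import *
import pickle
g,_=pickle.load(open('p.pkl','rb'))
N0=np.array([.402,-.1196]);b=.209;D=np.array([np.cos(b),np.sin(b)]);Y=np.array([-D[1],D[0]])
def S(u,v,z):
    p=onz(g,(u/1.6+160,v/1.6),z)[:2]-N0; return np.array([p@D,p@Y]).round(4)
print('car',S(150,340,.09),S(236,340,.09),S(236,377,.09),S(150,377,.09))
k1,k2=S(191,101,.096),S(191,158,.096);bl=(S(143,80,.056)+S(238,181,.056))/2
print('knob',k1,k2,'block',bl,'nose tip',S(191,238,.036))
k=bl.copy(); k[1]=(bl[1]+k1[1])/2; print('use',k)
P=lambda s,y,z:[*(N0+D*s+Y*y),z]
env.move_pose(P(k[0],k[1],.14),[np.pi,0,b])
h=env.line_to(P(k[0],k[1],.067),max_speed=.1,threshold=8)
fingers.gripper_close(50)
s=env.read_state();print(h,s['finger_gap'],s['contact_force'],s['position'],s['time_s'])
pickle.dump((k,),open('k.pkl','wb'))
```

```text
car [0.0644 0.0272] [ 0.0645 -0.0274] [ 0.0391 -0.0281] [0.039  0.0278]
knob [0.2054 0.0014] [0.1751 0.0013] block [0.19025 0.001  ] nose tip [0.1209 0.0013]
use [0.19025 0.0012 ]
False 0.01005766357559945 [-0.46008023 -2.5708058  -1.31020154] [ 0.58798716 -0.0794448   0.06702381] 16.0917
```

Run:
```python
from h import *
import pickle
(k,)=pickle.load(open('k.pkl','rb'))
N0=np.array([.402,-.1196]);b=.209;D=np.array([np.cos(b),np.sin(b)]);Y=np.array([-D[1],D[0]])
P=lambda s:[*(N0+D*s+Y*k[1]),.067]
def st():
    s=env.read_state();return ((s['position'][:2]-N0)@D*1e3).round(2),(s['contact_force'][:2]@D).round(2),(s['contact_force'][:2]@Y).round(1),s['finger_gap'].round(4),round(s['time_s'],2)
print(st())
print(env.line_to(P(k[0]-.040),max_speed=.04,threshold=16),st())
s=k[0]-.040
for i in range(10):
    s-=.001; h=env.line_to(P(s),max_speed=.01,threshold=8); print(h,st())
    if h: break
```

```text
Traceback (most recent call last):
AttributeError: 'float' object has no attribute 'round'
```

```bash
cat > k.py <<'E'
from h import *
import pickle
(k,)=pickle.load(open('k.pkl','rb'))
N0=np.array([.402,-.1196]);b=.209;D=np.array([np.cos(b),np.sin(b)]);Y=np.array([-D[1],D[0]])
P=lambda s:[*(N0+D*s+Y*k[1]),.067]
def st():
    s=env.read_state();c=s['contact_force'][:2]
    return [round(float(x),3) for x in ((s['position'][:2]-N0)@D*1e3,c@D,c@Y,s['finger_gap']*1e3,s['time_s'])]
E
python3 - <<'E'
from k import *
print(st())
print(env.line_to(P(k[0]-.040),max_speed=.04,threshold=16),st())
s=k[0]-.040
for i in range(10):
    s-=.001; h=env.line_to(P(s),max_speed=.01,threshold=8); print(h,st())
    if h: break
E
```

```text
[190.271, -0.983, -2.419, 10.058, 16.092]
False [152.226, 8.143, -3.83, 9.343, 17.242]
False [151.421, 9.25, -4.43, 9.653, 17.492]
False [150.479, 9.187, -4.565, 9.59, 17.742]
False [149.442, 9.644, -3.753, 9.6, 17.992]
False [148.458, 9.401, -5.014, 9.323, 18.242]
False [147.473, 9.797, -4.292, 9.427, 18.492]
False [146.461, 9.483, -4.206, 9.693, 18.742]
False [145.46, 9.961, -3.489, 9.489, 18.992]
False [144.487, 9.243, -4.83, 9.926, 19.242]
False [143.46, 9.247, -4.905, 9.593, 19.492]
False [142.464, 9.096, -3.929, 9.38, 19.742]
```

Run:
```python
from k import *
s=k[0]-.050; base=9.45; L=[]
for i in range(60):
    s-=.001 if not L or L[-1][1]<base+1.2 else .0005
    h=env.line_to(P(s),max_speed=.01,threshold=8)
    r=[]
    for _ in range(4): r.append(st()); env.wait(.02)
    m=np.mean(r,0); L.append(m); print(h,m.round(2))
    if h or m[1]>base+5.5: break
```

```text
False [141.45   9.42  -4.08   9.62  20.02]
False [140.46   9.41  -4.62   9.53  20.33]
False [139.45   9.06  -4.49   9.4   20.65]
False [138.44   9.7   -4.81   9.64  20.97]
False [137.52   9.73  -4.1    9.51  21.28]
False [136.63   9.98  -3.81   9.67  21.6 ]
False [135.66   9.66  -4.51   9.51  21.92]
False [134.65   9.87  -4.43   9.52  22.23]
False [133.63  10.28  -4.22   9.65  22.55]
False [132.65   9.74  -4.25   9.54  22.87]
False [131.65   9.85  -4.34   9.59  23.18]
False [130.76  10.54  -4.31   9.44  23.5 ]
False [130.    11.5   -4.2    9.54  23.82]
False [129.72  12.79  -4.05   9.53  24.13]
False [129.36  12.75  -4.05   9.38  24.45]
False [129.    14.3   -4.53   9.47  24.77]
False [128.64  14.17  -4.47   9.33  25.08]
False [128.27  14.8   -3.81   9.58  25.4 ]
False [127.93  15.22  -4.22   9.66  25.72]
```

Force rises about 5.8 N over the free drag once seated (about 6.2 N against the nominal 10 N drag plus the rest offset). Releasing and checking.

Run:
```python
from k import *
fingers.let_go(); p=env.read_state()['position']; print(st())
env.line_to([p[0],p[1],.14],max_speed=.12)
env.move_pose([.50,-.099,.26],[np.pi,0,b]); env.wait(.2)
g=grab('wrist','w_end');s=grab('scene','s_end');pickle.dump(g,open('e.pkl','wb'));print(st())
a=cv2.imread('pics/w_end.png')[0:260,160:440];c=cv2.imread('pics/s_end.png')[190:330,200:350]
a=cv2.resize(a,None,fx=1.6,fy=1.6);c=cv2.resize(c,None,fx=2.3,fy=2.3)
o=np.zeros((416,800,3),np.uint8);o[:a.shape[0],:a.shape[1]]=a;o[:c.shape[0],450:450+c.shape[1]]=c
cv2.imwrite('pics/w5.png',o)
```

```text
[124.239, 0.075, -0.293, 87.834, 26.975]
[99.672, -0.103, 0.152, 87.946, 28.592]
```

View pics/w5.png

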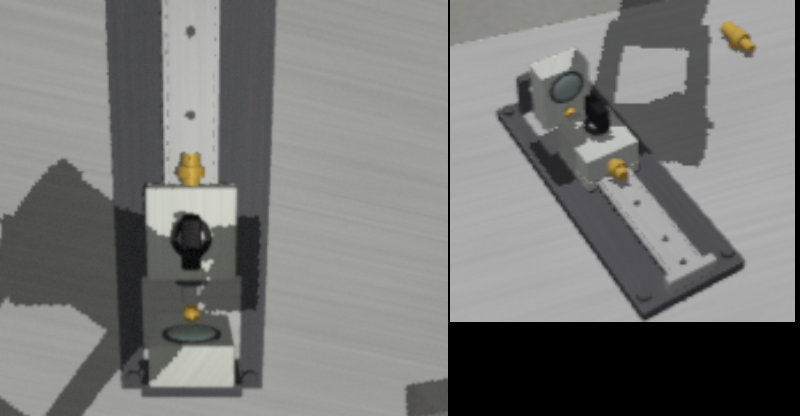

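Run:
```python
from k import *
g=pickle.load(open('e.pkl','rb'))
def S(u,v,z):
    p=onz(g,(u/1.6+160,v/1.6),z)[:2]-N0; return np.array([p@D,p@Y]).round(4)
print('car',S(150,345,.09),S(234,345,.09),S(235,385,.09),S(149,385,.09))
print('block far edge',S(146,187,.056),S(237,187,.056))
env.finish_job(); print(env.read_state()['time_s'])
```

```text
car [0.0614 0.0273] [ 0.0615 -0.0262] [ 0.0339 -0.0276] [0.0338 0.0285]
block far edge [0.157  0.0303] [ 0.1571 -0.0281]
the job is handed in; nothing more can be done
the job is handed in; nothing more can be done
```

The carrier stands in the nest against the pads, held by the nose with an estimated 5.2–6.2 N. The robot has let go of everything, and the job was handed in at about 29 s of the 61 s allowed. No verdict was reported.

**What I did:** I picked the grey carrier (not the yellow look-alike) across its width. I set it down about 5 mm short of the pads and let go. I then gripped the wing knob and pushed the nozzle holder in small steps while reading the force.

**Checks that agreed:**
- **Seating:** the last picture puts the carrier's faces at 33.9 and 61.4 mm from the near end. The expected values were 33.3 and 61.3 mm. It was square to the fixture and about 0.5 mm off the centre line.
- **Nose force:** free drag read about 9.5 N, and the push rose to 15.2 N once the carrier bore on the pads.
- **12 N limit:** the highest push read was 15.2 N. With the drag taken off, the nose stayed well under the limit.

**Less certain:**
- **Force estimate:** the force reading drifted by about 1 N, hence the range. The push rose about 1.65 N per mm of tool travel, against the 2 N per mm given. I put that down to give in the arm and grip.
- **After release:** when I opened the fingers, the arm sprang about 3.7 mm forward. I don't expect that to have moved the block, but I did not feel the nose force again afterwards.
- **Top camera:** it put the fixture about 3 mm to one side of where the wrist camera did, so I relied mainly on the wrist camera.
- **Bystanders:** I did not measure them at the end. I saw no sign that any had been touched.

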